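# Trip the pawl and lower the ratchet holding press

### The job

On the small ratchet press, press the pawl's thumb pad down until the pawl stands clear of the teeth, then push the raised arm down by its crossbar past its teeth until its rubber pad sits fully down on the eyepiece barrel, and come away, leaving the pawl free. Only touch and press: grasp nothing, leave the barrel standing in its nest and leave everything else on the counter where it is.

Things in the scene. Friction and masses are not known exactly. Their poses are not given: they have to be found in the camera images.
- press: The fixed grey base of the ratchet press: a plate 285 x 100 mm and 14 mm thick, bolted to the counter. Its origin is on the counter, straight under the arm's hinge. Its -x axis points from the hinge along the arm, towards the crossbar; its +x axis points to the pawl's thumb pad; y is the direction of the hinge; z is up. Two cheeks 110 mm high carry the hinge (x within 18 mm, y within 25 mm). The plate runs from x = -135 to +150 mm.
- hinge (a point): Centre of the arm's hinge, on the press's z axis 100 mm above the counter. The hinge axis is level, along the press's y. The arm carries a steel toothed sector of radius 57 mm around the hinge, on the side away from the crossbar.
- crossbar (a point): Centre of the crossbar at the arm's free end: a level aluminium bar 20 mm in diameter and 80 mm long, parallel to the hinge, 165 mm from it. It travels on an arc of radius 165 mm about the hinge, in the press's x-z plane: at joint value q it lies at x = -165 cos q mm, z = 100 + 165 sin q mm in the press's frame. The arm behind it is a bar 20 mm wide and 16 mm high.
- holdarm (a joint): Angle of the arm above level, rad: about 0.78 at the start (raised), 0 fully down, where the arm is level, is against its stop and its rubber pad sits on the barrel. It cannot go down by more than about 0.1 while the pawl is in the teeth. The hinge is stiff: the arm stays where it is left, and with the pawl free it takes about 2 to 6 N down on the crossbar to move it slowly.
- pawl_pad (a point): Centre of the upper face of the pawl's thumb pad: a ribbed dark steel plate 36 mm (press x) by 42 mm (press y), 6 mm thick, 115 mm from the hinge on the press's +x side and 78 mm above the counter when the pawl is in the teeth. The pawl turns about a level pin parallel to the hinge, 45 mm along the press's +x and 50 mm above the counter; pressed fully down the pad's centre ends about 26 mm lower and 5 mm farther from the hinge, tilted 0.35 rad, outer edge down.
- pawl (a joint): Angle of the pawl, rad: 0 to 0.03 at the start (nose in the teeth), growing as its thumb pad is pressed down, 0.35 fully pressed against its stop. From 0.22 on it counts as clear of the teeth. Its pivot is stiff (about 2 to 3 N on the pad moves it) and has no spring: it stays where it is left.
- barrel: Loose aluminium eyepiece barrel, 40 mm in diameter, 64 mm high, standing upright in a black ring nest on the press's plate, 95 mm from the hinge under the arm. Origin at the centre of its underside, 14 mm above the counter; z up its axis.
- stand: Fixed walnut stand with three slots, 64 x 170 x 34 mm high, on the left of the counter; origin at the centre of its underside.
- eyepiece0: Loose aluminium eyepiece barrel, 40 mm in diameter, 75 mm high, in the stand. Origin at the centre of its underside. Leave alone.
- eyepiece1: As eyepiece0, in another slot of the stand. Leave alone.
- eyepiece2: As eyepiece0, in another slot of the stand. Leave alone.
- hood: Red enamel objective hood, up to 72 mm in diameter, 55 mm high, open upwards, on the rack. Origin at the centre of its underside. Leave alone.
- tube: Brass focusing tube, 34 mm in diameter, 85 mm high, upright on the rack. Origin at the centre of its underside. Leave alone.
- prism: Clear glass roof prism, 30 x 56 mm, 30 mm high, on the rack. Origin at the centre of its underside. Leave alone.
- lockring: Loose brass lock ring, 48 mm in diameter, 12 mm high, on the counter beside the press on the robot's side. Origin at the centre of its underside. Leave alone.
- eyecup: Loose black rubber eyecup, up to 50 mm in diameter, 28 mm high, on the counter beside the press on the side away from the robot. Origin at the centre of its underside. Leave alone.

How it is judged (in metres and radians):
On the way, in this order (a step that is already met when the one before it is completed fails the run):
1. the pawl is pressed clear of the teeth while the arm is still raised (value of joint pawl above 0.22 rad and value of joint holdarm above 0.6 rad), for 0.2 s.
2. the arm is pushed down past half its travel, the pawl still free (value of joint holdarm below 0.4 rad and value of joint pawl above 0.18 rad).
At the end, for the whole second after the job is handed in: The arm is down within 0.05 rad of level and at rest, the pawl is still clear of the teeth (above 0.18 rad), the barrel stands upright in its nest (within 6 mm and 0.1 rad) and every other loose thing is within 15 mm of where it was (value of joint holdarm below 0.05 rad and value of joint pawl above 0.18 rad and not (velocity of joint holdarm below -0.05 rad/s) and velocity of joint holdarm below 0.05 rad/s and angle between barrel's own z axis and vertical below 0.1 rad and distance of barrel from where it was at the start of the episode below 0.006 m and distance of each of eyepiece0, eyepiece1, eyepiece2, hood, tube, prism, lockring, eyecup from where it was at the start of the episode below 0.015 m); the robot touches nothing.
It fails at once if the barrel in the nest is lifted, shifted or tipped (distance of barrel from where it was at the start of the episode above 0.01 m or angle between barrel's own z axis and vertical above 0.2 rad).
It fails at once if the arm is lifted instead of pushed down (value of joint holdarm above 0.88 rad).
It fails at once if a bystander is moved or lifted (distance of any of eyepiece0, eyepiece1, eyepiece2, hood, tube, prism, lockring, eyecup from where it was at the start of the episode above 0.02 m).
It also fails if it takes over 40 s, if anything falls off the work surface, if the arm or the gripper's body presses on something with over 40 N, if the wrist force passes 120 N, or if a joint passes its speed limit or range.

### The arm

A 7-joint arm with a two-finger parallel gripper is mounted at the origin on the work surface. World frame = base frame: x ahead of the robot, y to its left, z up, the work surface at z = 0. Lengths are in m, angles in degrees, forces in N, time in s.
With the tool pointing down it reaches from about 0.4 to 0.85 m from the base axis. Payload 6.9 kg.
Tool frame: the origin (TCP) lies at the very end of the fingers, on their centre line; the grasp point (between the pads) lies 19 mm behind it (arm.hold_point_z is the z of the grasp point in the tool frame, in m); z points along the fingers, y is the line along which they close (so a half turn about z gives the same grasp; the last joint's range is limited). The gripper opens to 85 mm and grips with 20 to 120 N. Pads are 22 mm wide; open, the fingers measure 114 mm over their backs; the gripper's body (76 mm by 85 mm) begins 54 mm behind the grasp point. The pads swing forward as they close: fully open they stand 13 mm farther back than shut.
Start: joints at [79.842, 29.078, -13.613, 85.955, 7.202, 65.827, -8.869], TCP at [0.174, -0.6, 0.193] pointing down, gripper open.
Joint ranges: [-176.47, 176.47], [-13.61, 117.27], [-81.72, 77.17], [0.22, 143.17], [-87.28, 267.28], [10, 112.55], [-165.47, 165.47]. Speed limits (degrees/s): [136.94, 136.94, 180, 180, 180, 180, 180].

### API

Orientations are given as [roll, pitch, yaw] about the fixed x, y, z axes, in that order (R = Rz(yaw) Ry(pitch) Rx(roll)).
In Python, from cell import arm gives the robot as it stands. The module is installed in compiled form; this text tells all that it offers.
- The arm moves only by the tool drive_tool, never from a script. Its argument "increments" is a list that holds one entry, the list of rows, each a list of 6 numbers: the shift along the tool's x, y, z in m, then the turn, a rotation vector about the tool's x, y, z in degrees. In form: [[[dx, dy, dz, ax, ay, az], ...]]. A call has 1 to 20 rows; each row shifts and turns the commanded pose from where the row before left it, along the tool's axes as they then stand; what a row does not reach is not made up. A row lasts 1/12 s, in which the tool goes at most 41.7 mm and 7.16 degrees, less where a joint would pass 70% of its speed; a pose out of reach is approached as far as the arm can. A call with a gripper value outside its range is refused whole. "hand" is the gripper command: -1 is fully open, 1 is shut, values between are in proportion, set as the call begins (left out, the last holds). The fingers move at their own pace and stop on an object; "newtons" is the grip in N (left out, the last holds). Time passes only in rows, so rows that do not move let the fingers close. It gives the time, the measured TCP pose, the force, the opening and the grip force at its end, in the units of the state.
- arm.state(): the state, without advancing time (a new reading comes with each control period).
- arm.capture(name): name is "side" or "top"; returns (picture, depth): 480x640x3 uint8, red, green, blue; 480x640 float32, m along the optical axis (not along the pixel's ray), 0 where there is no reading.
- arm.calibration(name): a dict with "intrinsics" (3x3 intrinsics, pixels), "rvec" (rotation vector, rad) and "tvec" (3), from world to camera coordinates, as OpenCV has them. Camera axes: x right, y down, z forward; pixel columns grow to the right and rows downward; lengths in m; the calibration is good to about 2 mm. A picture is of the moment at which its call begins. calibration takes no time and is no camera call.
- arm.close_job(): hands the job in; it is judged then, once.
Trained networks look in the newest picture that a camera, given by its name, has taken for a name from the list of things; names that differ only in an ending like _2 or _b are one class to them, and where a whole thing is asked for, a point or a joint stands for the part that bears it (a point fixed in the world has none). Each returns a list of dicts, best first, with "score" (0 to 1); they miss things now and then, are a little off and sometimes report something else, mostly with a low value. They report only what shows in the picture. A call takes as long as a camera call.
- arm.boxes_of(target, camera): "bbox" ([left, top, right, bottom] in pixels, round what is visible of it).
The state is a dict: "time": time; "joints": joint angles; "qd": joint speeds; "tau": joint torques, N m; "tool_pos": TCP position; "ee_rot": TCP orientation; "force": force on the tool from outside, world axes, zero at the start; "wrist_torque": the same for the moment, N m; "gripper_width": finger opening in m; "grasp_force": force on a finger pad.
Only numpy, scipy, OpenCV 4.12 (cv2) and the standard library are available. Lean on these libraries where they do the work, as an engineer would, in place of code of your own. Each camera call takes 0.05 s, during which the arm holds its last target. There are 200 camera calls.

## Working session

There is one attempt and no reset: what is moved stays moved. The work goes in short steps, Python scripts to look and compute and a tool call to move; the robot and the scene stay as the last step left them, time stands still between calls to the robot, and variables do not carry over. Pictures are saved under pics/ and viewed, at most 10 in all, crops included, and the job is handed in when it is done.

Besides the shell and the picture viewer there is one more tool, called after "Call:" as a command line: name --argument value ..., lists and objects as JSON in quotes. drive_tool: Moves the arm, as the interface text tells. Its arguments: {"type":"object","properties":{"increments":{"type":"array"},"hand":{"type":"number"},"newtons":{"type":"number"}},"required":["increments"]}

```bash
mkdir -p pics
python3 - <<'E'
from cell import arm
import cv2,numpy as np
s=arm.state();print(s['time'],s['tool_pos'],s['ee_rot'],s['gripper_width'])
for n in('side','top'):
    p,d=arm.capture(n);cv2.imwrite(f'pics/{n}0.png',p[...,::-1]);np.savez(f'{n}0.npz',d=d,p=p)
    for t in('crossbar','pawl_pad','barrel','press'):
        print(n,t,arm.boxes_of(t,n)[:2])
E
```

```text
0.0 [ 0.17414253 -0.59965602  0.19181509] [-1.79897060e+02  2.25463827e-03  1.62021255e+01] 0.0851885778087669
side crossbar [{'bbox': [270.3, 275.9, 324.1, 342.9], 'score': 0.77}, {'bbox': [231.5, 349.0, 259.6, 368.1], 'score': 0.59}]
side pawl_pad [{'bbox': [263.8, 257.5, 285.7, 295.1], 'score': 0.57}]
side barrel [{'bbox': [287.3, 348.9, 304.8, 381.7], 'score': 0.67}, {'bbox': [262.2, 259.9, 288.0, 296.9], 'score': 0.24}]
side press [{'bbox': [247.7, 260.3, 326.0, 404.2], 'score': 0.82}]
top crossbar [{'bbox': [358.7, 261.0, 477.6, 315.1], 'score': 0.77}, {'bbox': [315.9, 277.6, 364.5, 295.0], 'score': 0.41}]
top pawl_pad [{'bbox': [314.1, 274.5, 366.0, 297.1], 'score': 0.61}, {'bbox': [359.6, 262.1, 478.5, 314.2], 'score': 0.39}]
top barrel []
top press [{'bbox': [305.0, 266.1, 479.7, 314.9], 'score': 0.6}]
```

View pics/side0.png

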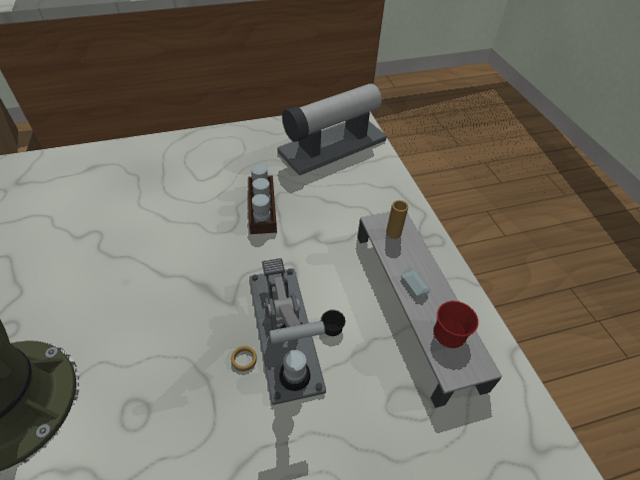

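View pics/top0.png

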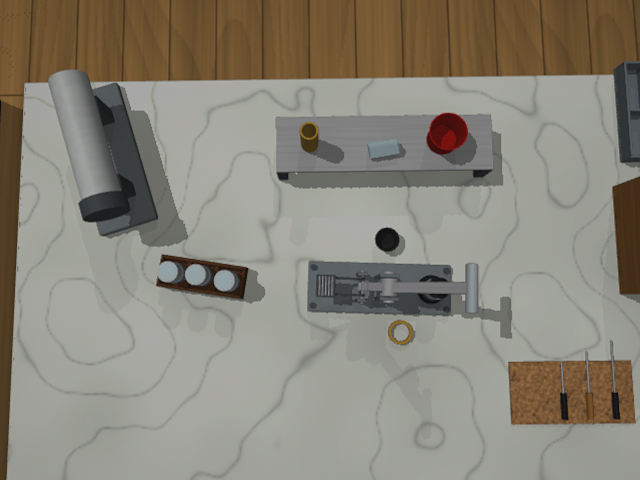

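The top view shows the thumb pad at about (326,286), the crossbar at (472,288), and the plate from (308,262) to (452,314). The lock ring is at (401,333) and the eyecup at (387,239). Next I'll turn these into world positions.

```bash
cat > h.py <<'E'
import cv2,numpy as np
from cell import arm
def cloud(n,d):
    c=arm.calibration(n);K=np.array(c['intrinsics']);R=cv2.Rodrigues(np.array(c['rvec'],float))[0];t=np.array(c['tvec']).ravel()
    v,u=np.mgrid[:480,:640];r=np.stack([(u-K[0,2])/K[0,0],(v-K[1,2])/K[1,1],np.ones(u.shape)],-1)*d[...,None]
    return (r-t)@R
E
python3 - <<'E'
from h import *
P=cloud('top',np.load('top0.npz')['d'])
np.set_printoptions(precision=4,suppress=True)
reg=P[255:320,300:485].reshape(-1,3)
plate=reg[(reg[:,2]>.009)&(reg[:,2]<.02)]
(c,wh,a)=cv2.minAreaRect(plate[:,:2].astype(np.float32));print('plate',c,wh,a,len(plate))
pad=P[272:300,314:338].reshape(-1,3);pad=pad[pad[:,2]>.06];print('pad',pad.mean(0),pad.min(0),pad.max(0),cv2.minAreaRect(pad[:,:2].astype(np.float32)))
cb=P[258:320,462:482].reshape(-1,3);cb=cb[cb[:,2]>.15];print('cb',cb.mean(0),cb.min(0),cb.max(0),cv2.minAreaRect(cb[:,:2].astype(np.float32)))
for n,(u,v) in dict(ring=(401,322),cup=(387,239),bar=(300,285),e=(226,281),hood=(447,133)).items(): print(n,P[v,u])
E
```

```text
plate (0.5063091516494751, 0.01278182864189148) (0.28501248359680176, 0.10011422634124756) 87.61054229736328 4672
pad [0.5108 0.12   0.084 ] [0.4896 0.0977 0.066 ] [0.5313 0.1379 1.0854] ((0.5104007124900818, 0.1178649514913559), (0.039797402918338776, 0.041285984218120575), 89.05980682373047)
cb [ 0.5009 -0.1077  0.2305] [ 0.4616 -0.1226  0.2077] [0.5403 0.1365 1.0854] ((0.5064488649368286, 0.007256604731082916), (0.25685709714889526, 0.07895148545503616), 87.3349609375)
ring [ 0.4388 -0.0294  0.0143]
cup [ 0.6048 -0.007   0.007 ]
bar [ 0.5144  0.1701 -0.0002]
e [0.5218 0.3057 0.0828]
hood [ 0.8027 -0.1196  0.0734]
```

Call:
drive_tool --increments '[[[0, 0, -0.03, 0, 0, 4.65], [0, 0, -0.03, 0, 0, 4.65], [0, 0, -0.03, 0, 0, 4.65], [0, 0, -0.03, 0, 0, 4.65], [0.0188, -0.0222, 0, 0, 0, 0], [0.0188, -0.0222, 0, 0, 0, 0], [0.0188, -0.0222, 0, 0, 0, 0], [0.0188, -0.0222, 0, 0, 0, 0], [0.0188, -0.0222, 0, 0, 0, 0], [0.0188, -0.0222, 0, 0, 0, 0], [0.0188, -0.0222, 0, 0, 0, 0], [0.0188, -0.0222, 0, 0, 0, 0], [0.0188, -0.0222, 0, 0, 0, 0], [0.0188, -0.0222, 0, 0, 0, 0], [0.0188, -0.0222, 0, 0, 0, 0], [0.0188, -0.0222, 0, 0, 0, 0], [0.0188, -0.0222, 0, 0, 0, 0], [0.0188, -0.0222, 0, 0, 0, 0]]]' --hand 1 --newtons 40

```text
time: 2.0
tool_pos: [0.4511, -0.2995, 0.3129]
ee_rot: [180.0, -0.0, -2.4]
force: [0.3, -0.9, -0.2]
gripper_width: -0.0
grasp_force: 0.0
```

Call:
drive_tool --increments '[[[0.003, -0.0305, 0, 0, 0, 0], [0.003, -0.0305, 0, 0, 0, 0], [0.003, -0.0305, 0, 0, 0, 0], [0.003, -0.0305, 0, 0, 0, 0], [0.003, -0.0305, 0, 0, 0, 0], [0.003, -0.0305, 0, 0, 0, 0], [0.003, -0.0305, 0, 0, 0, 0], [0.003, -0.0305, 0, 0, 0, 0], [0.003, -0.0305, 0, 0, 0, 0], [0.003, -0.0305, 0, 0, 0, 0], [0.003, -0.0305, 0, 0, 0, 0], [0.003, -0.0305, 0, 0, 0, 0], [0.003, -0.0305, 0, 0, 0, 0], [0.003, -0.0305, 0, 0, 0, 0], [0, 0, 0.04, 0, 0, 0], [0, 0, 0.04, 0, 0, 0], [0, 0, 0.04, 0, 0, 0], [0, 0, 0.04, 0, 0, 0], [0, 0, 0.03, 0, 0, 0], [0, 0, 0.02, 0, 0, 0]]]'

```text
time: 3.67
tool_pos: [0.5085, 0.1236, 0.0997]
ee_rot: [179.9, 0.2, -2.4]
force: [0.4, 0.0, 0.8]
gripper_width: -0.0002
grasp_force: 0.0
```

Call:
drive_tool --increments '[[[0, 0, 0.01, 0, 0, 0], [0, 0, 0.005, 0, 0, 0], [0, 0, 0.005, 0, 0, 0], [0, 0, 0.004, 0, 0, 0], [0, 0, 0.004, 0, 0, 0], [0, 0, 0.004, 0, 0, 0], [0, 0, 0.004, 0, 0, 0], [0, 0, 0, 0, 0, 0]]]'

```text
time: 4.33
tool_pos: [0.51, 0.1241, 0.0663]
ee_rot: [180.0, 0.0, -2.4]
force: [0.2, 0.5, 0.2]
gripper_width: 0.0001
grasp_force: 0.0
```

Call:
drive_tool --increments '[[[0, 0, 0.003, 0, 0, 0], [0, 0, 0.002, 0, 0, 0], [0, 0, 0, 0, 0, 0]]]'

```text
time: 4.58
tool_pos: [0.51, 0.1241, 0.0614]
ee_rot: [180.0, 0.0, -2.4]
force: [0.5, 0.1, -0.6]
gripper_width: -0.0004
grasp_force: 0.0
```

Run:
```python
from h import *
p,d=arm.capture('side');cv2.imwrite('pics/s1.png',cv2.resize(p[200:420,200:380,::-1],None,fx=2.7,fy=2.7,interpolation=3))
P=cloud('top',np.load('top0.npz')['d'])
for v in (280,286,291): print([tuple(np.round(P[v,u,1:],3)) for u in range(312,350,3)])
```

```text
[(np.float64(0.146), np.float64(0.015)), (np.float64(0.14), np.float64(0.015)), (np.float64(0.134), np.float64(0.077)), (np.float64(0.128), np.float64(0.079)), (np.float64(0.123), np.float64(0.075)), (np.float64(0.117), np.float64(0.079)), (np.float64(0.111), np.float64(0.076)), (np.float64(0.106), np.float64(0.077)), (np.float64(0.098), np.float64(0.016)), (np.float64(0.092), np.float64(0.013)), (np.float64(0.086), np.float64(0.014)), (np.float64(0.08), np.float64(0.013)), (np.float64(0.074), np.float64(0.015))]
[(np.float64(0.146), np.float64(0.013)), (np.float64(0.14), np.float64(0.015)), (np.float64(0.134), np.float64(0.079)), (np.float64(0.128), np.float64(0.075)), (np.float64(0.123), np.float64(0.077)), (np.float64(0.117), np.float64(0.076)), (np.float64(0.112), np.float64(0.081)), (np.float64(0.106), np.float64(0.08)), (np.float64(0.098), np.float64(0.013)), (np.float64(0.092), np.float64(0.015)), (np.float64(0.086), np.float64(0.014)), (np.float64(0.08), np.float64(0.016)), (np.float64(0.074), np.float64(0.017))]
[(np.float64(0.146), np.float64(0.013)), (np.float64(0.14), np.float64(0.012)), (np.float64(0.134), np.float64(0.077)), (np.float64(0.128), np.float64(0.077)), (np.float64(0.123), np.float64(0.079)), (np.float64(0.117), np.float64(0.08)), (np.float64(0.112), np.float64(0.076)), (np.float64(0.106), np.float64(0.076)), (np.float64(0.098), np.float64(0.014)), (np.float64(0.092), np.float64(0.015)), (np.float64(0.086), np.float64(0.015)), (np.float64(0.08), np.float64(0.014)), (np.float64(0.074), np.float64(0.014))]
```

View pics/s1.png

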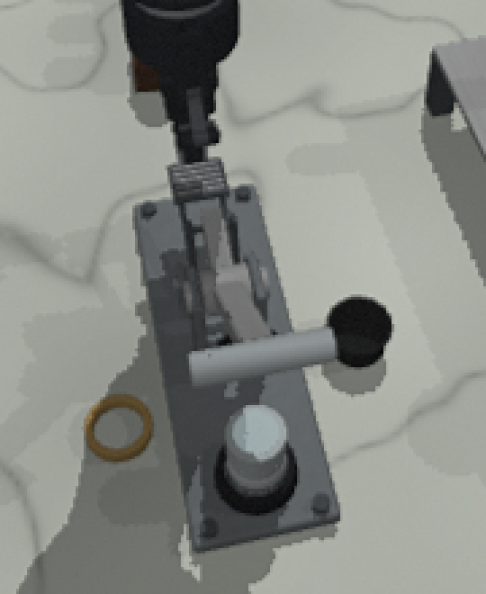

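Run:
```python
from h import *
s=arm.state()
for n in('side','top'):
    c=arm.calibration(n);p,d=arm.capture(n);P=cloud(n,d)
    pts=np.array([s['tool_pos'],s['tool_pos']+[0,0,.05],[.511,.12,.078],[.511,.137,.078],[.511,.1,.078]])
    print(n,cv2.projectPoints(pts,np.array(c['rvec'],float),np.array(c['tvec'],float),np.array(c['intrinsics']),None)[0].reshape(-1,2).round(1).tolist())
    if n=='side':
        for v in range(244,282,2): print(v,[tuple(P[v,u].round(3).tolist()) for u in (268,272,276)])
        P0=cloud(n,np.load('side0.npz')['d'])
        for v in range(256,282,3): print('before',v,P0[v,272].round(3))
```

```text
side [[271.0, 269.4], [269.8, 254.0], [271.5, 266.0], [269.7, 259.6], [273.7, 273.7]]
244 [(0.507, 0.116, 0.152), (0.508, 0.074, 0.199), (0.516, 0.081, 0.189)]
246 [(0.501, 0.081, 0.188), (0.507, 0.071, 0.198), (0.515, 0.079, 0.186)]
248 [(0.5, 0.072, 0.193), (0.506, 0.069, 0.195), (0.513, 0.067, 0.195)]
250 [(0.499, 0.067, 0.194), (0.505, 0.065, 0.195), (0.512, 0.064, 0.194)]
252 [(0.498, 0.064, 0.192), (0.505, 0.065, 0.189), (0.512, 0.062, 0.19)]
254 [(0.498, 0.064, 0.188), (0.512, 0.112, 0.126), (0.521, 0.118, 0.116)]
256 [(0.504, 0.11, 0.124), (0.512, 0.111, 0.121), (0.521, 0.117, 0.11)]
258 [(0.504, 0.11, 0.119), (0.512, 0.112, 0.113), (0.521, 0.118, 0.103)]
260 [(0.504, 0.113, 0.108), (0.515, 0.135, 0.078), (0.523, 0.134, 0.076)]
262 [(0.506, 0.13, 0.081), (0.514, 0.13, 0.078), (0.522, 0.127, 0.079)]
264 [(0.505, 0.127, 0.078), (0.513, 0.124, 0.079), (0.521, 0.124, 0.077)]
266 [(0.504, 0.121, 0.079), (0.512, 0.119, 0.079), (0.52, 0.118, 0.077)]
268 [(0.503, 0.118, 0.077), (0.511, 0.114, 0.079), (0.519, 0.113, 0.078)]
270 [(0.502, 0.112, 0.077), (0.51, 0.11, 0.078), (0.517, 0.107, 0.079)]
272 [(0.501, 0.108, 0.077), (0.509, 0.107, 0.076), (0.516, 0.103, 0.077)]
274 [(0.5, 0.104, 0.075), (0.515, 0.146, 0.016), (0.523, 0.145, 0.015)]
276 [(0.505, 0.143, 0.016), (0.514, 0.142, 0.014), (0.522, 0.138, 0.016)]
278 [(0.499, 0.099, 0.069), (0.512, 0.135, 0.017), (0.508, 0.057, 0.122)]
280 [(0.498, 0.094, 0.069), (0.511, 0.13, 0.017), (0.507, 0.052, 0.123)]
before 256 [0.527 0.207 0.001]
before 259 [0.516 0.14  0.075]
before 262 [0.514 0.129 0.079]
before 265 [0.512 0.122 0.079]
before 268 [0.511 0.115 0.078]
before 271 [0.509 0.106 0.08 ]
before 274 [0.515 0.146 0.017]
before 277 [0.513 0.139 0.014]
before 280 [0.512 0.132 0.014]
top [[323.1, 286.3], [323.4, 285.8], [325.4, 285.6], [316.4, 285.7], [336.1, 285.5]]
```

Run:
```python
from h import *
s=arm.state();print({k:np.round(v,3).tolist() for k,v in s.items()})
p,d=arm.capture('side');P=cloud('side',d);np.savez('side1.npz',d=d,p=p)
a=p[170:290,220:330,::-1];q,_=arm.capture('top');b=q[220:340,290:400,::-1]
cv2.imwrite('pics/s2.png',np.hstack([cv2.resize(x,None,fx=3.6,fy=3.6,interpolation=3) for x in(a,b)]))
for v in range(180,262,4): print(v,[tuple(P[v,u].round(3).tolist()) for u in (262,268,272,276,282)])
```

```text
{'time': 4.733, 'joints': [0.575, 30.218, -25.178, 110.784, 18.329, 42.901, -127.57], 'qd': [-0.012, -0.191, 0.019, -0.0, -0.076, 0.033, -0.002], 'tau': [0.001, -54.476, -4.572, -17.789, 0.014, -0.0, -0.003], 'tool_pos': [0.51, 0.124, 0.062], 'ee_rot': [-179.996, -0.003, -2.398], 'force': [-0.111, 0.351, -0.022], 'wrist_torque': [0.031, 0.017, 0.013], 'grasp_force': 0.0, 'gripper_width': -0.0}
180 [(0.501, 0.087, 0.338), (0.51, 0.085, 0.338), (0.517, 0.086, 0.336), (0.523, 0.088, 0.332), (0.534, 0.092, 0.326)]
184 [(0.501, 0.086, 0.331), (0.51, 0.084, 0.33), (0.516, 0.086, 0.328), (0.523, 0.088, 0.324), (0.533, 0.093, 0.318)]
188 [(0.5, 0.087, 0.322), (0.509, 0.086, 0.321), (0.516, 0.086, 0.32), (0.522, 0.087, 0.317), (0.533, 0.092, 0.31)]
192 [(0.499, 0.086, 0.315), (0.509, 0.085, 0.313), (0.515, 0.086, 0.311), (0.522, 0.087, 0.308), (0.532, 0.089, 0.304)]
196 [(0.499, 0.085, 0.306), (0.508, 0.083, 0.306), (0.514, 0.082, 0.306), (0.522, 0.086, 0.3), (0.424, -0.433, 0.8)]
200 [(0.498, 0.086, 0.297), (0.508, 0.083, 0.298), (0.514, 0.083, 0.296), (0.521, 0.085, 0.293), (0.534, 0.1, 0.2
[... 1082 characters left out ...]
(0.495, 0.108, 0.176), (0.504, 0.093, 0.191), (0.509, 0.08, 0.204), (0.521, 0.108, 0.169), (0.56, 0.247, 0.002)]
244 [(0.512, 0.243, 0.006), (0.507, 0.117, 0.151), (0.508, 0.075, 0.198), (0.516, 0.082, 0.188), (0.558, 0.238, -0.001)]
248 [(0.51, 0.234, 0.003), (0.5, 0.072, 0.194), (0.506, 0.07, 0.194), (0.424, -0.433, 0.8), (0.555, 0.223, 0.003)]
252 [(0.508, 0.226, -0.001), (0.498, 0.064, 0.192), (0.505, 0.063, 0.192), (0.512, 0.063, 0.189), (0.552, 0.213, 0.001)]
256 [(0.506, 0.213, 0.0), (0.504, 0.112, 0.122), (0.512, 0.11, 0.122), (0.521, 0.118, 0.11), (0.55, 0.202, 0.0)]
260 [(0.503, 0.202, -0.0), (0.504, 0.113, 0.108), (0.516, 0.137, 0.076), (0.523, 0.134, 0.076), (0.547, 0.19, 0.001)]
```

View pics/s2.png

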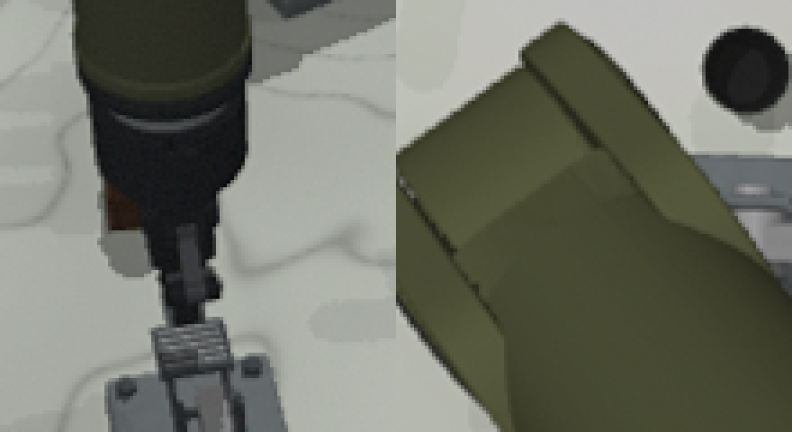

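The picture shows that the pad has not moved: it is still level at z = 0.078. The closed fingertips end at about row 259, above the pad, so the true tip is at z ≈ 0.10 while the state reports 0.061. The reported height looks about 4 cm too low. I'll go on down in small steps and watch the force.

Call:
drive_tool --increments '[[[0, 0, 0.004, 0, 0, 0], [0, 0, 0.004, 0, 0, 0], [0, 0, 0.003, 0, 0, 0], [0, 0, 0.003, 0, 0, 0]]]'

```text
time: 5.17
tool_pos: [0.51, 0.1241, 0.0472]
ee_rot: [180.0, 0.0, -2.4]
force: [0.3, 0.1, -0.1]
gripper_width: 0.0001
grasp_force: 0.0
```

```bash
cat >> h.py <<'E'
def look():
    s=arm.state();p,d=arm.capture('side');P=cloud('side',d)
    print(s['time'],s['tool_pos'].round(4),s['force'].round(1))
    # pad rows at its left edge column and finger outline
    for u in(265,267,279,281): print(u,[(v,)+tuple(P[v,u].round(3).tolist()) for v in range(256,280,3)])
    return p,P
E
python3 -c "
from h import *
look()"
```

```text
5.1667 [0.51   0.1241 0.0472] [ 0.3  0.1 -0.1]
265 [(256, 0.497, 0.097, 0.142), (259, 0.5, 0.127, 0.096), (262, 0.5, 0.132, 0.08), (265, 0.499, 0.127, 0.077), (268, 0.497, 0.118, 0.078), (271, 0.496, 0.11, 0.079), (274, 0.495, 0.106, 0.074), (277, 0.499, 0.144, 0.013)]
267 [(256, 0.496, 0.067, 0.179), (259, 0.497, 0.075, 0.16), (262, 0.503, 0.12, 0.094), (265, 0.503, 0.124, 0.08), (268, 0.501, 0.116, 0.079), (271, 0.5, 0.11, 0.078), (274, 0.498, 0.103, 0.077), (277, 0.497, 0.101, 0.071)]
279 [(256, 0.516, 0.061, 0.179), (259, 0.53, 0.134, 0.078), (262, 0.527, 0.124, 0.081), (265, 0.526, 0.119, 0.078), (268, 0.524, 0.111, 0.078), (271, 0.523, 0.105, 0.076), (274, 0.529, 0.142, 0.017), (277, 0.513, 0.056, 0.124)]
281 [(256, 0.547, 0.2, 0.003), (259, 0.533, 0.132, 0.079), (262, 0.532, 0.124, 0.08), (265, 0.53, 0.119, 0.076), (268, 0.529, 0.112, 0.075), (271, 0.527, 0.105, 0.075), (274, 0.526, 0.103, 0.068), (277, 0.517, 0.054, 0.125)]
```

Call:
drive_tool --increments '[[[0, 0, 0.003, 0, 0, 0], [0, 0, 0.003, 0, 0, 0], [0, 0, 0.003, 0, 0, 0]]]'

```text
time: 5.47
tool_pos: [0.5102, 0.1242, 0.0384]
ee_rot: [-180.0, -0.0, -2.4]
force: [0.1, -0.8, 0.9]
gripper_width: -0.0001
grasp_force: 0.7
```

Call:
drive_tool --increments '[[[0, 0, 0.003, 0, 0, 0], [0, 0, 0.003, 0, 0, 0]]]'

```text
time: 5.63
tool_pos: [0.5105, 0.1253, 0.0327]
ee_rot: [-179.9, -0.1, -2.4]
force: [-0.5, 3.1, 2.4]
gripper_width: -0.0002
grasp_force: 1.5
```

```bash
python3 -c "
from h import *
look()"
```

```text
5.6333 [0.5105 0.1253 0.0327] [-0.5  3.1  2.4]
265 [(256, 0.499, 0.111, 0.124), (259, 0.5, 0.129, 0.093), (262, 0.501, 0.14, 0.07), (265, 0.499, 0.131, 0.071), (268, 0.498, 0.124, 0.07), (271, 0.496, 0.117, 0.071), (274, 0.495, 0.108, 0.072), (277, 0.499, 0.143, 0.014)]
267 [(256, 0.498, 0.082, 0.159), (259, 0.497, 0.08, 0.153), (262, 0.495, 0.067, 0.161), (265, 0.502, 0.121, 0.083), (268, 0.502, 0.121, 0.074), (271, 0.5, 0.115, 0.072), (274, 0.499, 0.107, 0.072), (277, 0.498, 0.104, 0.067)]
279 [(256, 0.518, 0.071, 0.166), (259, 0.517, 0.065, 0.165), (262, 0.517, 0.065, 0.157), (265, 0.527, 0.123, 0.073), (268, 0.525, 0.116, 0.072), (271, 0.523, 0.108, 0.073), (274, 0.529, 0.142, 0.016), (277, 0.513, 0.055, 0.125)]
281 [(256, 0.547, 0.201, 0.002), (259, 0.521, 0.066, 0.163), (262, 0.533, 0.132, 0.07), (265, 0.531, 0.121, 0.074), (268, 0.529, 0.115, 0.072), (271, 0.527, 0.105, 0.075), (274, 0.527, 0.104, 0.066), (277, 0.517, 0.055, 0.124)]
```

Call:
drive_tool --increments '[[[0, 0, 0.003, 0, 0, 0], [0, 0, 0.003, 0, 0, 0], [0, 0, 0.003, 0, 0, 0]]]'

```text
time: 5.93
tool_pos: [0.5106, 0.1248, 0.0237]
ee_rot: [-180.0, -0.1, -2.4]
force: [0.2, 3.9, 3.3]
gripper_width: -0.0004
grasp_force: 1.7
```

Call:
drive_tool --increments '[[[0, 0, 0.003, 0, 0, 0], [0, 0, 0.0, 0, 0, 0]]]'

```text
time: 6.1
tool_pos: [0.5101, 0.1242, 0.0201]
ee_rot: [180.0, 0.0, -2.4]
force: [0.3, 1.9, 1.2]
gripper_width: -0.0
grasp_force: 0.9
```

```bash
python3 -c "
from h import *
look()"
```

```text
6.1 [0.5101 0.1242 0.0201] [0.3 1.9 1.2]
265 [(256, 0.498, 0.11, 0.126), (259, 0.498, 0.115, 0.111), (262, 0.508, 0.194, 0.001), (265, 0.507, 0.187, -0.0), (268, 0.5, 0.136, 0.055), (271, 0.498, 0.125, 0.059), (274, 0.496, 0.115, 0.063), (277, 0.494, 0.109, 0.061)]
267 [(256, 0.502, 0.109, 0.126), (259, 0.502, 0.11, 0.115), (262, 0.497, 0.082, 0.143), (265, 0.495, 0.071, 0.148), (268, 0.498, 0.092, 0.111), (271, 0.501, 0.117, 0.068), (274, 0.5, 0.115, 0.061), (277, 0.498, 0.108, 0.06)]
279 [(256, 0.543, 0.202, 0.002), (259, 0.52, 0.08, 0.147), (262, 0.517, 0.068, 0.154), (265, 0.516, 0.064, 0.15), (268, 0.527, 0.127, 0.057), (271, 0.525, 0.116, 0.061), (274, 0.523, 0.108, 0.063), (277, 0.513, 0.054, 0.126)]
281 [(256, 0.547, 0.201, 0.001), (259, 0.545, 0.193, 0.001), (262, 0.521, 0.07, 0.15), (265, 0.52, 0.063, 0.149), (268, 0.531, 0.125, 0.058), (271, 0.529, 0.117, 0.058), (274, 0.527, 0.109, 0.06), (277, 0.517, 0.055, 0.124)]
```

Call:
drive_tool --increments '[[[0, 0, 0.003, 0, 0, 0], [0, 0, 0.002, 0, 0, 0], [0, 0, 0, 0, 0, 0]]]'

```text
time: 6.4
tool_pos: [0.5102, 0.1242, 0.016]
ee_rot: [180.0, -0.0, -2.4]
force: [-1.9, 1.7, 10.6]
gripper_width: -0.0002
grasp_force: 5.2
```

Call:
drive_tool --increments '[[[0, 0, 0.002, 0, 0, 0], [0, 0, 0, 0, 0, 0]]]'

```text
time: 6.57
tool_pos: [0.5104, 0.1241, 0.0153]
ee_rot: [180.0, -0.1, -2.4]
force: [-5.2, 0.1, 24.7]
gripper_width: 0.0001
grasp_force: 11.6
```

```bash
python3 -c "
from h import *
look()"
```

```text
6.5667 [0.5104 0.1241 0.0153] [-5.2  0.1 24.7]
265 [(256, 0.498, 0.11, 0.126), (259, 0.498, 0.109, 0.118), (262, 0.498, 0.114, 0.103), (265, 0.507, 0.186, 0.0), (268, 0.5, 0.142, 0.047), (271, 0.498, 0.131, 0.051), (274, 0.496, 0.12, 0.056), (277, 0.494, 0.11, 0.06)]
267 [(256, 0.501, 0.102, 0.135), (259, 0.502, 0.109, 0.117), (262, 0.497, 0.082, 0.142), (265, 0.497, 0.086, 0.129), (268, 0.498, 0.093, 0.11), (271, 0.501, 0.119, 0.066), (274, 0.5, 0.119, 0.056), (277, 0.494, 0.08, 0.099)]
279 [(256, 0.525, 0.108, 0.12), (259, 0.541, 0.193, 0.003), (262, 0.518, 0.072, 0.147), (265, 0.517, 0.067, 0.146), (268, 0.516, 0.065, 0.139), (271, 0.526, 0.121, 0.055), (274, 0.524, 0.112, 0.056), (277, 0.513, 0.056, 0.124)]
281 [(256, 0.547, 0.203, -0.0), (259, 0.545, 0.193, 0.001), (262, 0.544, 0.187, -0.001), (265, 0.52, 0.065, 0.147), (268, 0.519, 0.063, 0.141), (271, 0.529, 0.118, 0.058), (274, 0.528, 0.109, 0.059), (277, 0.517, 0.055, 0.125)]
```

The force rose to 25 N and the pad is tilted about 0.37 rad, so the pawl is against its stop. Next I'll lift off and cross over to the crossbar.

Call:
drive_tool --increments '[[[0, 0, -0.005, 0, 0, 0], [0, 0, -0.01, 0, 0, 0], [0, 0, -0.035, 0, 0, 0], [0, 0, -0.035, 0, 0, 0], [0, 0, -0.035, 0, 0, 0], [0, 0, -0.04, 0, 0, 0], [0, 0, -0.04, 0, 0, 0], [0, 0, -0.035, 0, 0, 0], [0, 0.034, 0, 0, 0, 0], [0, 0.034, 0, 0, 0, 0], [0, 0.034, 0, 0, 0, 0], [0, 0.034, 0, 0, 0, 0], [0, 0.034, 0, 0, 0, 0], [0, 0.034, 0, 0, 0, 0], [0, 0.034, 0, 0, 0, 0], [0, 0, 0, 0, 0, 0]]]'

```text
time: 7.95
tool_pos: [0.4982, -0.1226, 0.2481]
ee_rot: [179.8, 0.2, -3.0]
force: [-0.3, -0.8, -1.4]
gripper_width: 0.0
grasp_force: 0.0
```

Run:
```python
from h import *
print(arm.state()['tool_pos'])
p,d=arm.capture('side');P=cloud('side',d)
for u in (268,279): print([(v,)+tuple(P[v,u].round(3).tolist()) for v in range(259,280,4)])
cv2.imwrite('pics/s3.png',cv2.resize(p[170:410,200:380,::-1],None,fx=2.5,fy=2.5,interpolation=3))
q,dt=arm.capture('top')
```

```text
[ 0.49822675 -0.12264446  0.2480801 ]
[(259, 0.467, -0.141, 0.431), (263, 0.467, -0.14, 0.424), (267, 0.512, 0.179, -0.0), (271, 0.504, 0.128, 0.053), (275, 0.502, 0.116, 0.056), (279, 0.495, 0.074, 0.101)]
[(259, 0.477, -0.151, 0.441), (263, 0.476, -0.151, 0.435), (267, 0.476, -0.151, 0.427), (271, 0.476, -0.152, 0.423), (275, 0.479, -0.132, 0.387), (279, 0.512, 0.052, 0.124)]
```

View pics/s3.png

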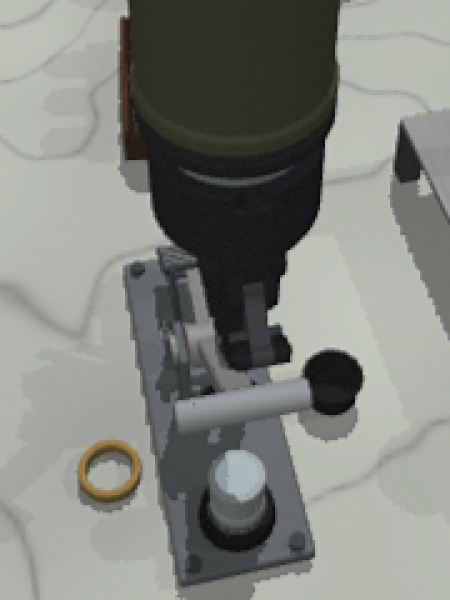

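The pawl pad stays down and tilted, at about (178,258) in the crop. The gripper is above the crossbar, which shows at about (245,402). I'll let the arm settle, then go down.

Call:
drive_tool --increments '[[[0, 0, 0.02, 0, 0, 0], [0, 0, 0.02, 0, 0, 0], [0, 0, 0, 0, 0, 0]]]'

```text
time: 8.3
tool_pos: [0.4979, -0.1122, 0.2058]
ee_rot: [-179.9, 0.3, -2.3]
force: [-0.6, -0.2, 0.2]
gripper_width: 0.0002
grasp_force: 0.0
```

Run:
```python
from h import *
s=arm.state();print(s['tool_pos'],s['force'])
c=arm.calibration('side');p,d=arm.capture('side');P=cloud('side',d)
t=s['tool_pos'];print(cv2.projectPoints(np.array([t,t+[0,0,.042],t+[0,0,.1],[.501,-.112,.226]]),np.array(c['rvec'],float),np.array(c['tvec'],float),np.array(c['intrinsics']),None)[0].reshape(-1,2).round(1).tolist())
for u in (290,296,302): print(u,[(v,)+tuple(P[v,u].round(3).tolist()) for v in range(290,344,4)])
```

```text
[ 0.49786934 -0.1122409   0.20577921] [-0.56319399 -0.20811703  0.23271176]
[[292.5, 335.6], [292.2, 320.8], [291.6, 297.7], [294.4, 328.0]]
290 [(290, 0.488, -0.148, 0.378), (294, 0.488, -0.145, 0.365), (298, 0.488, -0.148, 0.36), (302, 0.487, -0.149, 0.354), (306, 0.492, -0.128, 0.313), (310, 0.492, -0.126, 0.299), (314, 0.491, -0.13, 0.296), (318, 0.485, -0.155, 0.329), (322, 0.485, -0.155, 0.319), (326, 0.485, -0.154, 0.309), (330, 0.494, -0.114, 0.228), (334, 0.493, -0.119, 0.224), (338, 0.492, -0.122, 0.218), (342, 0.514, -0.021, 0.014)]
296 [(290, 0.495, -0.149, 0.377), (294, 0.495, -0.149, 0.369), (298, 0.495, -0.147, 0.356), (302, 0.494, -0.15, 0.353), (306, 0.493, -0.153, 0.35), (310, 0.493, -0.154, 0.342), (314, 0.493, -0.155, 0.334), (318, 0.492, -0.158, 0.331), (322, 0.49, -0.168, 0.34), (326, 0.489, -0.172, 0.337), (330, 0.424, -0.433, 0.8), (334, 0.501, -0.119, 0.221), (338, 0.501, -0.122, 0.215), (342, 0.525, -0.024, 0.014)]
302 [(290, 0.502, -0.15, 0.375), (294, 0.502, -0.15, 0.367), (298, 0.502, -0.149, 0.357), (302, 0.501, -0.151, 0.352), (306, 0.5, -0.155, 0.349), (310, 0.499, -0.158, 0.346), (314, 0.498, -0.162, 0.344), (318, 0.498, -0.165, 0.341), (322, 0.496, -0.17, 0.339), (326, 0.496, -0.173, 0.335), (330, 0.511, -0.117, 0.225), (334, 0.51, -0.121, 0.22), (338, 0.538, -0.019, 0.015), (342, 0.536, -0.027, 0.014)]
```

Call:
drive_tool --increments '[[[0, 0, 0.005, 0, 0, 0], [0, 0, 0.004, 0, 0, 0], [0, 0, 0.004, 0, 0, 0], [0, 0, 0.003, 0, 0, 0], [0, 0, 0.003, 0, 0, 0], [0, 0, 0.003, 0, 0, 0]]]'

```text
time: 8.85
tool_pos: [0.5003, -0.1136, 0.1866]
ee_rot: [180.0, -0.0, -2.4]
force: [0.4, 0.1, -0.4]
gripper_width: -0.0001
grasp_force: 0.0
```

Call:
drive_tool --increments '[[[0, 0.002, 0.0026, 0, 0, 0], [0, 0.002, 0.0026, 0, 0, 0], [0, 0.002, 0.0026, 0, 0, 0], [0, 0.002, 0.0026, 0, 0, 0], [0, 0.002, 0.0026, 0, 0, 0]]]'

```text
time: 9.27
tool_pos: [0.4999, -0.1248, 0.1742]
ee_rot: [179.9, -0.0, -2.4]
force: [-2.0, -2.5, 6.5]
gripper_width: 0.0001
grasp_force: 3.5
```

```bash
cat >> h.py <<'E'
def cb():
    s=arm.state();p,d=arm.capture('side');P=cloud('side',d)
    u=np.array([.0417,.9991]);o=np.array([.506,.0053]);L=(P[...,:2]-o)@u;W=(P[...,:2]-o)@np.array([-u[1],u[0]])
    r=np.hypot(L,P[...,2]-.1);m=(L<-.09)&(r>.16)&(r<.177)&(abs(W)<.04)&(P[...,2]>.08)&(abs(W)>.02)&(np.arctan2(P[...,2]-.1,-L)<.85)
    q=np.arctan2(P[m][:,2]-.1,-L[m]);print(s['time'],s['tool_pos'].round(4),s['force'].round(1),'q~',np.median(q),q.size)
    m=(abs(L-.115)<.03)&(abs(W)<.02)&(P[...,2]>.035)&(P[...,2]<.085)
    if m.sum()>9: print('pawl~',-np.polyfit(L[m],P[m][:,2],1)[0],m.sum())
    return p
E
python3 -c "
from h import *
cb()"
```

```text
9.2667 [ 0.4999 -0.1248  0.1742] [-2.  -2.5  6.5] q~ 0.7033302844672649 298
```

Call:
drive_tool --increments '[[[0, 0.0017, 0.0028, 0, 0, 0], [0, 0.0017, 0.0028, 0, 0, 0], [0, 0.0017, 0.0028, 0, 0, 0], [0, 0.0017, 0.0028, 0, 0, 0], [0, 0.0017, 0.0028, 0, 0, 0], [0, 0.0016, 0.003, 0, 0, 0], [0, 0.0016, 0.003, 0, 0, 0], [0, 0.0016, 0.003, 0, 0, 0]]]'

```text
time: 9.98
tool_pos: [0.4997, -0.1403, 0.1517]
ee_rot: [179.8, -0.1, -2.5]
force: [-3.1, -7.1, 8.9]
gripper_width: -0.0
grasp_force: 4.4
```

```bash
python3 -c "
from h import *
p=cb();cv2.imwrite('pics/s4.png',cv2.resize(p[170:410,200:380,::-1],None,fx=2.5,fy=2.5,interpolation=3))"
```

```text
9.9833 [ 0.4997 -0.1403  0.1517] [-3.1 -7.1  8.9] q~ 0.5494294349474876 312
```

View pics/s4.png

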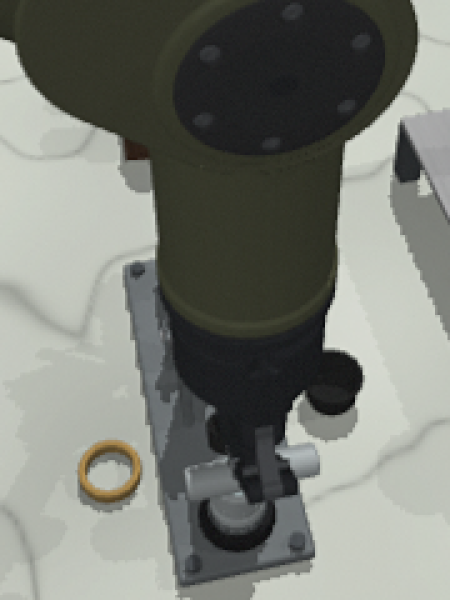

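Call:
drive_tool --increments '[[[0, 0.0016, 0.003, 0, 0, 0], [0, 0.0016, 0.003, 0, 0, 0], [0, 0.0016, 0.003, 0, 0, 0], [0, 0.0015, 0.003, 0, 0, 0], [0, 0.0015, 0.003, 0, 0, 0], [0, 0.0014, 0.003, 0, 0, 0], [0, 0.0013, 0.0032, 0, 0, 0], [0, 0.0012, 0.0032, 0, 0, 0], [0, 0.001, 0.0032, 0, 0, 0], [0, 0.001, 0.0032, 0, 0, 0]]]'

```text
time: 10.87
tool_pos: [0.4995, -0.1528, 0.1205]
ee_rot: [179.9, -0.1, -2.5]
force: [0.4, -3.8, 4.7]
gripper_width: -0.0001
grasp_force: 2.6
```

Call:
drive_tool --increments '[[[0, 0.001, 0.0032, 0, 0, 0], [0, 0.001, 0.0032, 0, 0, 0], [0, 0.0008, 0.0032, 0, 0, 0], [0, 0.0008, 0.0032, 0, 0, 0], [0, 0.0006, 0.0032, 0, 0, 0], [0, 0.0006, 0.0032, 0, 0, 0]]]'

```text
time: 11.37
tool_pos: [0.4989, -0.1559, 0.1007]
ee_rot: [180.0, -0.1, -2.4]
force: [0.2, -3.3, 4.6]
gripper_width: 0.0003
grasp_force: 2.2
```

```bash
python3 -c "
from h import *
cb()"
```

```text
11.3667 [ 0.4989 -0.1559  0.1007] [ 0.2 -3.3  4.6] q~ 0.22985917242524967 289
```

Call:
drive_tool --increments '[[[0, 0.0005, 0.0032, 0, 0, 0], [0, 0.0005, 0.0032, 0, 0, 0], [0, 0.0004, 0.0032, 0, 0, 0], [0, 0.0003, 0.0032, 0, 0, 0], [0, 0.0003, 0.0032, 0, 0, 0], [0, 0.0002, 0.003, 0, 0, 0], [0, 0, 0.003, 0, 0, 0], [0, 0, 0.002, 0, 0, 0]]]'

```text
time: 12.08
tool_pos: [0.4982, -0.1574, 0.0762]
ee_rot: [-180.0, 0.0, -2.4]
force: [0.3, -3.7, 4.0]
gripper_width: -0.0005
grasp_force: 1.8
```

Call:
drive_tool --increments '[[[0, 0, 0.002, 0, 0, 0], [0, 0, 0.002, 0, 0, 0], [0, 0, 0.002, 0, 0, 0], [0, 0, 0, 0, 0, 0]]]'

```text
time: 12.42
tool_pos: [0.4983, -0.1576, 0.0717]
ee_rot: [180.0, -0.0, -2.4]
force: [-3.5, -2.6, 15.0]
gripper_width: 0.0002
grasp_force: 7.2
```

```bash
python3 -c "
from h import *
cb()"
```

```text
12.4167 [ 0.4983 -0.1576  0.0717] [-3.5 -2.6 15. ] q~ 0.05633271865626546 268
```

Call:
drive_tool --increments '[[[0, 0, 0.002, 0, 0, 0], [0, 0, 0, 0, 0, 0]]]'

```text
time: 12.63
tool_pos: [0.4984, -0.1578, 0.0713]
ee_rot: [179.9, -0.1, -2.4]
force: [-9.1, -0.7, 32.1]
gripper_width: -0.0
grasp_force: 16.4
```

Call:
drive_tool --increments '[[[0, 0, 0.001, 0, 0, 0], [0, 0, 0, 0, 0, 0]]]'

```text
time: 12.8
tool_pos: [0.4985, -0.1578, 0.0712]
ee_rot: [179.9, -0.1, -2.4]
force: [-12.2, -1.1, 41.7]
gripper_width: 0.0
grasp_force: 21.2
```

```bash
python3 -c "
from h import *
cb()"
```

```text
12.8 [ 0.4985 -0.1578  0.0712] [-12.2  -1.1  41.7] q~ 0.05450385483839761 264
```

The arm is against a hard stop: 42 N with no further motion. I'll lift away and check.

Call:
drive_tool --increments '[[[0, 0, -0.003, 0, 0, 0], [0, 0, -0.005, 0, 0, 0], [0, 0, -0.02, 0, 0, 0], [0, 0, -0.035, 0, 0, 0], [0, 0, -0.035, 0, 0, 0], [0, 0, -0.035, 0, 0, 0], [0, 0, -0.035, 0, 0, 0], [0, 0.035, 0, 0, 0, 0], [0, 0.035, 0, 0, 0, 0], [0, 0.035, 0, 0, 0, 0], [0, 0.035, 0, 0, 0, 0], [0, 0.035, 0, 0, 0, 0], [0, 0.035, 0, 0, 0, 0], [0, 0, 0, 0, 0, 0], [0, 0, 0, 0, 0, 0]]]'

```text
time: 14.1
tool_pos: [0.4885, -0.3687, 0.234]
ee_rot: [-179.9, 0.1, -2.6]
force: [0.1, 1.9, 0.2]
gripper_width: -0.0001
grasp_force: 0.0
```

Run:
```python
from h import *
p=cb();p=cv2.resize(p[170:410,200:380,::-1],None,fx=2.2,fy=2.2,interpolation=3)
q,d=arm.capture('top');P=cloud('top',d)
u=np.array([.0417,.9991]);o=np.array([.506,.0053]);L=(P[...,:2]-o)@u;W=(P[...,:2]-o)@np.array([-u[1],u[0]])
m=(L<-.15)&(L>-.18)&(abs(W)<.038)&(P[...,2]>.05)&(P[...,2]<.2)
print('bar top',np.percentile(P[m][:,2],[50,90,98]),L[m].min(),L[m].max(),m.sum())
a=(L<-.12)&(L>-.15)&(abs(W)<.006)&(P[...,2]>.05);print('arm z near',np.median(P[a][:,2]))
a=(L<-.03)&(L>-.06)&(abs(W)<.006)&(P[...,2]>.05);print('arm z far',np.median(P[a][:,2]))
m=(abs(L-.12)<.02)&(abs(W)<.018)&(P[...,2]>.035)&(P[...,2]<.085)
if m.sum()>9:print('pawl',-np.polyfit(L[m],P[m][:,2],1)[0],m.sum())
t=cv2.resize(q[220:360,290:500,::-1],None,fx=1.8,fy=1.8,interpolation=3)
c=np.zeros((528,396+378,3),np.uint8);c[:528,:396]=p[:528];c[:t.shape[0],396:]=t;cv2.imwrite('pics/end.png',c)
```

```text
14.1 [ 0.4885 -0.3687  0.234 ] [0.1 1.9 0.2] q~ nan 0
bar top [0.10919075 0.11208335 0.11364676] -0.17413953044269873 -0.1500877513114499 483
arm z near 0.10906921948635999
arm z far 0.10848319680911975
pawl 0.33047718221507216 344
  return _methods._mean(a, axis=axis, dtype=dtype,
  ret = ret.dtype.type(ret / rcount)
```

View pics/end.png

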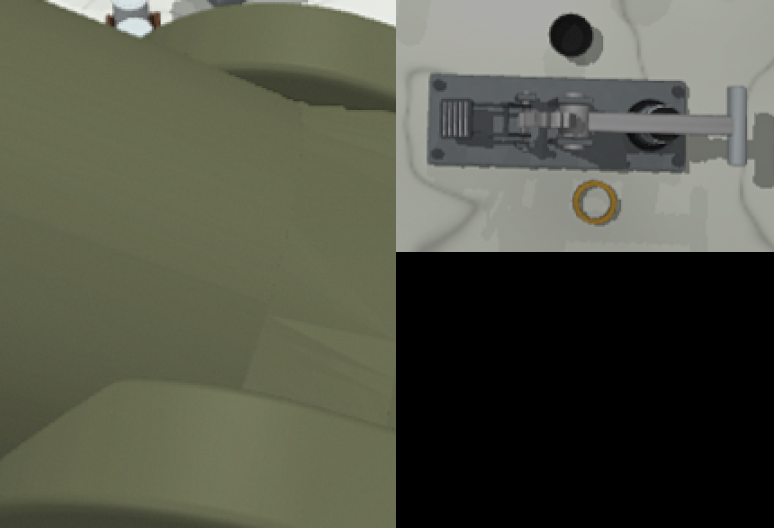

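The arm is level: the bar and the arm are both at z ≈ 0.109, at the near end and the far end. The pawl is at about 0.33 rad and the bystanders have not moved. In the picture the crossbar is at (737,125), the pad at (456,118) and the barrel under the arm at (652,125). I'm handing it in.

```bash
python3 -c "
from cell import arm
print(arm.close_job())"
```

```text
the job is handed in; nothing more can be done
None
```

Job handed in, no verdict returned: the press arm measured level and hard against its stop, the pawl stood clear at about 0.33 rad, and the robot was clear; the last top view showed the barrel in its nest and the lock ring and eyecup in place (stand and rack not re-measured), and the reported TCP height proved about 4 cm too low, so I worked by force and camera.

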